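Wind down the cheese press

ROBOT

A 6-joint arm with a two-finger parallel gripper is mounted at the origin on a cart in front of the work surface, level with it; the furniture and walls round the work are solid. World frame = base frame: x ahead of the robot, y to its left, z up, the work surface at z = 0. Lengths are in m, angles in degrees, forces in N, time in s.
With the tool pointing down it reaches from about 0.25 to 0.725 m from the base axis. Payload 9.7 kg.
Tool frame: the origin (TCP) lies midway between the tips of the shut fingers; the grasp point (between the pads) lies 19 mm behind it (arm.hold_point_z is the distance from the TCP to the grasp point, in m); z points along the fingers, y is the line along which they close (so a half turn about z gives the same grasp; the last joint's range is limited). The gripper opens to 85 mm and grips with 20 to 120 N. Pads are 22 mm wide; open, the fingers measure 114 mm over their backs; the gripper's body (76 mm by 85 mm) begins 54 mm behind the grasp point. The pads swing forward as they close: fully open they stand 13 mm farther back than shut.
Start: joints at [74.485, 4.979, 10.078, 95.1, 0, 90], TCP at [0.147, 0.53, 0.231] pointing down, gripper open.
Joint ranges: [-179.16, 179.16], [-48.56, 103.87], [-65.8, 70.77], [-126.05, 130.52], [-82.76, 87.17], [-180, 180]. Speed limits (degrees/s): [127.2, 127.2, 147.25, 180, 180, 180].

INTERFACE

Orientations are given as [roll, pitch, yaw] about the fixed x, y, z axes, in that order (R = Rz(yaw) Ry(pitch) Rx(roll)).
In Python, from cell import arm gives the robot as it stands.
- The arm moves only by the shell command python3 -m handwheel 'ROWS' [FORCE]. ROWS is a JSON object of lists of equal length, an entry for each row: "turn": the turn, a rotation vector about the tool's x, y, z in degrees, a list of three; "offset": the shift along the tool's x, y, z in mm, a list of three; "gripper": the gripper's target within -1 to 1 (shut at 1, half-way at 0, fully open at -1). In form: {"turn": [[ax, ay, az], ...], "offset": [[tx, ty, tz], ...], "gripper": [gripper, ...]}. A call has 1 to 12 rows; each row shifts and turns the commanded pose from where the row before left it, along the tool's axes as they then stand; what a row does not reach is not made up. A row lasts 1/8 s, in which the tool goes at most 62.5 mm and 10.7 degrees, less where a joint would pass 70% of its speed; a pose out of reach is approached as far as the arm can. A call is refused whole if a number of a shift passes 62.5 or a number of a turn 10.7, either way. A call with a gripper value outside its range is refused whole. The fingers move at their own pace and stop on an object; FORCE is the grip in N (left out, the last holds). Time passes only in rows, so rows that do not move let the fingers close. It gives the time, the measured TCP pose, the force, the opening and the grip force at its end, in the units of the state.
- arm.get_state(): the state, without advancing time (a new reading comes with each control period).
- arm.capture(name): name is "scene" or "top" or "wrist"; returns a dict with "frame" (384x512x3 uint8, red, green, blue), "fx", "fy", "cx", "cy" (pixels), "distortion" ([k1, k2, p1, p2, k3] as OpenCV has them; the pictures are not rectified), "xyz" and "orientation" of the camera in the world. Camera axes: x right, y down, z forward; pixel columns grow to the right and rows downward; lengths in m; the calibration is good to about 2 mm. A picture is of the moment at which its call begins. There is no depth.
- arm.sign_off(): hands the job in; it is judged then, once.
Trained networks look in a picture, given as the dict that the camera call returned (one of the last four; its "shot" number tells which), for a name from the list of things; names that differ only in an ending like _2 or _b are one class to them, and where a whole thing is asked for, a point or a joint stands for the part that bears it (a point fixed in the world has none). Each returns a list of dicts, best first, with "p" (0 to 1); they miss things now and then, are a little off and sometimes report something else, mostly with a low value. They report only what shows in the picture. A call takes as long as a camera call.
- arm.boxes_of(picture, thing): "location" ([x, y, z] in m, in the coordinates of the camera as it stood for that picture, good to about 4 mm: the middle of the surface that is visible of it).
- arm.cut_out(picture, thing): "region" (384x512 bool, what is visible of it).
The state is a dict: "clock": time; "joints": joint angles; "qvel": joint speeds; "joint_efforts": joint torques, N m; "eef_pos": TCP position; "eef_rot": TCP orientation; "wrist_force": force on the tool from outside, world axes, zero at the start; "ft_torque": the same for the moment, N m; "opening": finger opening in m; "finger_force": force on a finger pad.
Only numpy, scipy, OpenCV 4.12 (cv2) and the standard library are available. Lean on these libraries where they do the work, as an engineer would, in place of code of your own. Each camera call takes 0.05 s, during which the arm holds its last target. There are 200 camera calls.

TASK

The little cheese press is still open. Close it by its winged thumbscrew: turn the screw clockwise, seen from above, with one push of the fingertips after another against the sides of the wings, until its collar is fully down on the bridge and it turns no further. Do not grip the wings; do not lift or tip the press or push it out of its place, leave the things round it where they are, and finish with the hand clear.

Things in the scene. Friction and masses are not known exactly. Their poses are not given: they have to be found in the camera images.
- press: Cheese press, 2.8 kg, loose on rubber feet; origin: centre of underside, z up, y along its bridge. Grey base 130 x 190 mm, white mould, two posts at y = +-78 mm (cap nuts to 119 mm high) and a metal bridge (30 x 184 mm, top at 112 mm). The upright screw passes through the bridge's middle (x = y = 0); its collar seats on a disc 116 mm up. 8 N or more at the wings may tip or shift the press.
- thumbscrew (a joint): Angle of the thumbscrew, rad, growing anticlockwise seen from above: 0 = wound fully down, collar on the bridge (end stop); it starts backed off by 6.5 to 11 rad (1.0 to 1.75 turns). Clockwise winds it down, 10 mm per turn. It turns easily (about 0.035 N m, 1 to 2 N at a wing) and stays where it is left.
- screw_centre (a point): Point on the screw's axis at mid height of the wings, 141.5 mm above the worktop when fully down, 10 mm per turn higher when backed off. Its x axis points along one wing, z up. The two opposite wings form a flat upright bar 80 mm end to end, 8 mm thick, from 12 mm below this point to 10 mm above. The collar (22 mm diameter) has its underside 25.5 mm below.
- wing_end (a point): outer end of one wing (the two are alike), 40 mm from the axis at mid height of the wings; turns and sinks with the screw
- mug: striped coffee mug, 95 mm tall; bystander, to be left alone. Origin: centre of its underside
- jar: clear glass jar with grey lid, 72 mm across, 112 mm tall; bystander, to be left alone. Origin: centre of its underside
- peeler: yellow-handled vegetable peeler lying flat, 170 mm long; bystander, to be left alone. Origin: centre of its underside
- butter_dish: cream butter dish with lid, 92 x 165 x 72 mm; bystander, to be left alone. Origin: centre of its underside
- pink_cup: pink mug, 101 mm tall; bystander, to be left alone. Origin: centre of its underside
- shaker_1: glass shaker with grey cap, 90 mm tall; bystander, to be left alone. Origin: centre of its underside
- shaker_2: glass shaker with grey cap, 90 mm tall; bystander, to be left alone. Origin: centre of its underside
- spice_jar_5: spice jar with white cap, 100 mm tall; bystander, to be left alone. Origin: centre of its underside

How it is judged:
By the outcome, as a careful person would: the job done as asked, in the order asked, and still so for the second after the job is handed in, with the robot touching nothing.
It also fails if it takes over 54 s, if anything falls off the work surface, if the arm or the gripper's body presses on something with over 40 N, if the wrist force passes 120 N, or if a joint passes its speed limit or range.

## Working session

There is one attempt and no reset: what is moved stays moved. The work goes in short steps, Python scripts to look and compute and a shell command to move; the robot and the scene stay as the last step left them, time stands still between calls to the robot, and variables do not carry over. Pictures are saved under pics/ and viewed, at most 10 in all, crops included, and the job is handed in when it is done.

```bash
mkdir -p pics; ls
cat > h.py <<'E'
import numpy as np, cv2
from cell import arm
from scipy.spatial.transform import Rotation as R
def cam(p):
    o=np.array(p["orientation"],float)
    Rm=o if o.shape==(3,3) else R.from_euler('xyz',o,degrees=True).as_matrix()
    K=np.array([[p["fx"],0,p["cx"]],[0,p["fy"],p["cy"]],[0,0,1]]);return K,np.array(p["distortion"]),Rm,np.array(p["xyz"])
def world(p,loc):
    K,d,Rm,t=cam(p);return Rm@np.array(loc)+t
def ray_z(p,uv,z):
    K,d,Rm,t=cam(p);n=cv2.undistortPoints(np.array(uv,float).reshape(-1,1,2),K,d)[:,0]
    r=np.c_[n,np.ones(len(n))]@Rm.T; return t+r*((z-t[2])/r[:,2])[:,None]
def proj(p,X):
    K,d,Rm,t=cam(p);return cv2.projectPoints((np.atleast_2d(X)-t)@Rm,np.zeros(3),np.zeros(3),K,d)[0][:,0]
E
python3 - <<'E'
from h import *
s=arm.get_state();print(s)
ims=[]
for c in ["top","scene"]:
    p=arm.capture(c);print(c,p["orientation"],p["xyz"]);ims.append(p["frame"])
    for n in ["press","thumbscrew","screw_centre","wing_end","mug","jar","butter_dish","pink_cup","shaker_1","spice_jar_5"]:
        for b in arm.boxes_of(p,n)[:2]: print(n,round(b["p"],2),world(p,b["location"]).round(3))
    cv2.imwrite(f"pics/{c}0.png",p["frame"][:,:,::-1])
E
```

```text
pics
{'clock': 0.0, 'joints': array([ 7.44829998e+01,  5.01107266e+00,  1.00352861e+01,  9.50999069e+01,
       -3.71293251e-04,  9.00011218e+01]), 'qvel': array([ 0.01459042,  0.01058747, -0.01679526, -0.00376848, -0.04688363,
       -0.00142042]), 'joint_efforts': array([-7.19201125e-04, -5.20380306e+01,  4.64807153e+01,  1.61411060e-02,
       -1.09268578e-04,  1.58979014e-05]), 'eef_pos': array([0.1470794 , 0.52973389, 0.23059079]), 'eef_rot': array([-1.79924307e+02,  3.72774979e-04,  1.64481878e+02]), 'wrist_force': array([-0.50673361,  0.50435739,  0.37921027]), 'ft_torque': array([-0.02515432, -0.0254255 , -0.01315646]), 'finger_force': 0.0, 'opening': 0.08512208600575771}
top [-1.70471421e+02  1.70123509e-01 -8.86298546e+01] [0.32132507 0.02329432 1.21866599]
press 0.71 [0.488 0.105 0.03 ]
press 0.18 [0.624 0.363 0.117]
thumbscrew 0.71 [ 0.554 -0.215  0.051]
thumbscrew 0.42 [0.49  0.11  0.161]
wing_end 0.48 [0.497 0.11  0.158]
mug 0.71 [0.605 0.47  0.047]
mug 0.3 [0.493 0.106 0.159]
jar 0.98 [0.625 0.364 0.117]
butter_dish 0.8 [ 0.39  -0.162  0.055]
pink_cup 0.84 [ 0.554 -0.216  0.049]
shaker_1 0.8 [ 0.422 -0.369  0.071]
shaker_1 0.51 [ 0.336 -0.264  0.078]
spice_jar_5 0.57 [ 0.388 -0.311  0.098]
scene [-120.89750192    0.71104265  -47.83327563] [-0.34487403 -0.70492964  0.77358077]
press 0.81 [0.478 0.091 0.036]
thumbscrew 0.61 [0.486 0.113 0.152]
thumbscrew 0.18 [ 0.421 -0.383  0.051]
screw_centre 0.68 [0.491 0.109 0.152]
wing_end 0.72 [0.493 0.11  0.147]
mug 0.6 [0.612 0.349 0.069]
jar 0.78 [0.612 0.349 0.068]
butter_dish 0.77 [ 0.365 -0.178  0.042]
pink_cup 0.81 [ 0.53  -0.217  0.072]
shaker_1 0.92 [ 0.32  -0.282  0.052]
shaker_1 0.87 [ 0.424 -0.384  0.047]
spice_jar_5 0.92 [ 0.369 -0.332  0.067]
```

Run:
```python
import cv2
a=cv2.imread("pics/top0.png");b=cv2.imread("pics/scene0.png")
import numpy as np
from h import *
cv2.imwrite("pics/c0.png",cv2.resize(a,(800,600)))
cv2.imwrite("pics/c1.png",cv2.resize(b,(800,600)))
```

```text
(no output)
```

View pics/c0.png

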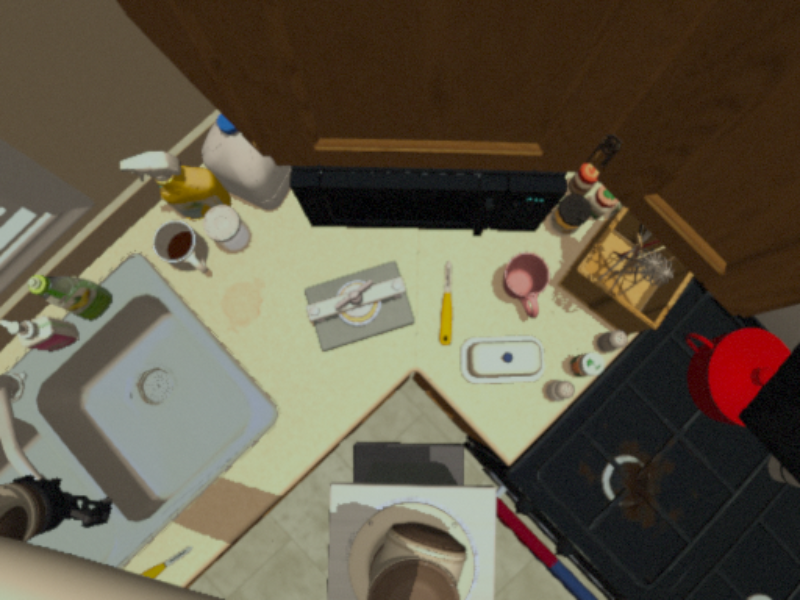

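View pics/c1.png

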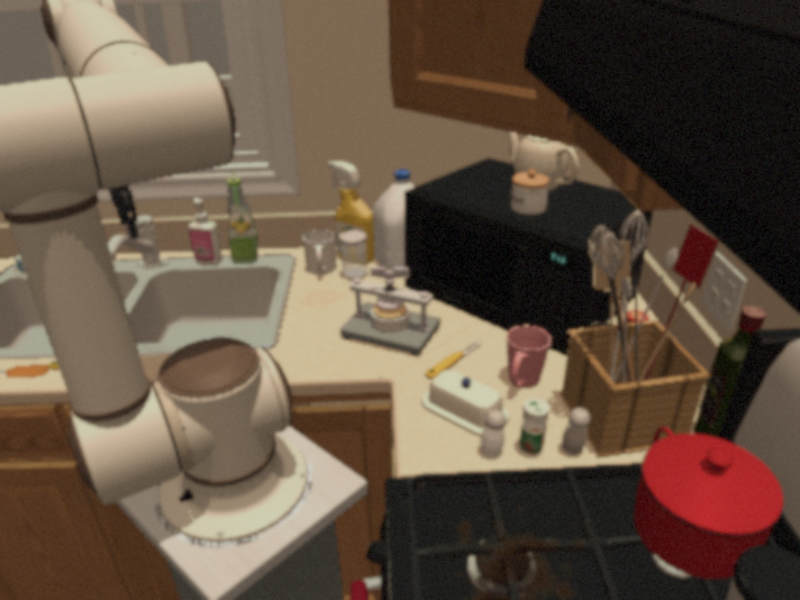

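The top view shows the press at (358,305) of 800x600, with its bar of wings lying diagonally across the bridge. The microwave is behind it, the jar and mug are to its left, and the peeler, butter dish and shakers are to its right. The scene view shows the wings well above the bridge at (392,275). The straight path to a spot above the press is free, so I'll go there and look with the wrist camera.

```bash
python3 -m handwheel '{"turn":[[0,0,0],[0,0,0],[0,0,0],[0,0,0],[0,0,0],[0,0,0],[0,0,0],[0,0,0],[0,0,0],[0,0,0],[0,0,0],[0,0,0]],"offset":[[-37,-26,-6],[-37,-26,-6],[-37,-26,-6],[-37,-26,-6],[-37,-26,-6],[-37,-26,-6],[-37,-26,-6],[-37,-26,-6],[-37,-26,-6],[-37,-26,-6],[-37,-26,-6],[0,0,0]],"gripper":[-1,-1,-1,-1,-1,-1,-1,-1,-1,-1,-1,-0.4]}'
cat > look.py <<'E'
import sys
from h import *
tag=sys.argv[1]
s=arm.get_state();print(s["clock"],s["joints"].round(1),s["eef_pos"].round(4),s["eef_rot"].round(1),s["opening"],s["ft_torque"].round(3),s["wrist_force"].round(2))
for c in sys.argv[2:]:
    p=arm.capture(c);print(c,np.round(p["xyz"],3))
    for n in ["press","thumbscrew","screw_centre","wing_end"]:
        for b in arm.boxes_of(p,n)[:2]: print(n,round(b["p"],2),world(p,b["location"]).round(4),proj(p,world(p,b["location"])).round())
    f=p["frame"][:,:,::-1]
    u=proj(p,[[.49,.11,.155]])[0]
    import pickle; pickle.dump({k:p[k] for k in p},open(f"pics/{tag}_{c}.pkl","wb"))
    cv2.imwrite(f"pics/{tag}_{c}.png",cv2.resize(f,(768,576)))
E
python3 look.py a wrist
```

```text
clock: 2.6
eef_pos: [0.4642, 0.1435, 0.2972]
eef_rot: [-180.0, 0.0, 164.3]
wrist_force: [-0.4, 0.1, 0.4]
opening: 0.0696
finger_force: 0.0
2.6 [ 17.2  -1.8  10.6 102.4  -0.   32.9] [0.4642 0.1435 0.2972] [-180.     0.   164.3] 0.0696044320777572 [0.024 0.004 0.004] [-0.44  0.14  0.38]
wrist [0.394 0.162 0.439]
press 0.56 [0.4754 0.1173 0.03  ] [[243. 170.]]
thumbscrew 0.77 [0.4894 0.1098 0.1572] [[234. 209.]]
screw_centre 0.76 [0.493  0.1117 0.1624] [[237. 213.]]
wing_end 0.81 [0.4887 0.1103 0.1633] [[234. 210.]]
```

View pics/a_wrist.png

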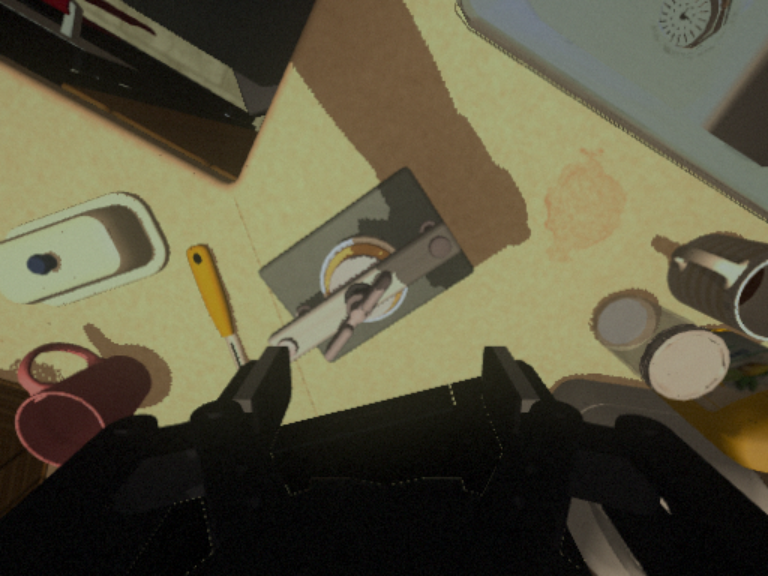

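The wrist picture shows the wing bar running from about (333,352) to (385,280), with nothing under it but the bridge. I'll fit a bar model to the network masks in all three views.

```bash
cat > fit.py <<'E'
import sys
from h import *
from scipy.optimize import differential_evolution
def model(P):
    x,y,z,a=P; c,s=np.cos(a),np.sin(a)
    bx=np.array([[i*.04,j*.004,k] for i in(-1,1) for j in(-1,1) for k in(-.012,.010)])
    t=np.linspace(0,2*np.pi,16,endpoint=False)
    cy=np.array([[.011*np.cos(q),.011*np.sin(q),k] for q in t for k in(-.0255,-.012)])
    M=np.array([[c,-s,0],[s,c,0],[0,0,1]])
    return [b@M.T+[x,y,z] for b in (bx,cy)]
S=6
def render(p,P,off,sh):
    im=np.zeros(sh,np.uint8)
    for b in model(P):
        h=cv2.convexHull(((proj(p,b)-off)*S).astype(np.int32)); cv2.fillConvexPoly(im,h,1)
    return im
if __name__=="__main__":
    V=[]
    for c in sys.argv[1:]:
        p=arm.capture(c); r=arm.cut_out(p,"thumbscrew")
        g=proj(p,[[.49,.11,.155]])[0]
        r=[q for q in r if np.linalg.norm(np.argwhere(q["region"]).mean(0)[::-1]-g)<25]
        if not r: print(c,"none");continue
        m=r[0]["region"];ys,xs=np.where(m);print(c,r[0]["p"],m.sum(),xs.min(),xs.max(),ys.min(),ys.max())
        o=np.array([xs.min()-10,ys.min()-10]);w=(xs.max()-xs.min()+20,ys.max()-ys.min()+20)
        M=cv2.resize(m[o[1]:o[1]+w[1],o[0]:o[0]+w[0]].astype(np.uint8),None,fx=S,fy=S,interpolation=cv2.INTER_NEAREST)
        V.append((c,p,o-0.5+0.0,M))
    def iou(v,P):
        I=render(v[1],P,v[2],v[3].shape); return (I&v[3]).sum()/(I|v[3]).sum()
    for name,VV in [("all",V)]+[(v[0],[v]) for v in V if len(V)>1]:
        f=lambda P:-sum(iou(v,P) for v in VV)
        r=differential_evolution(f,[(.475,.505),(.095,.125),(.138,.165),(0,np.pi)],seed=1,maxiter=60,popsize=12)
        print(name,r.x[:3].round(4),np.degrees(r.x[3]).round(1),[round(iou(v,r.x),3) for v in VV])
E
python3 fit.py wrist top scene
```

```text
wrist none
top 0.47 38 230 238 179 185
scene 0.59 220 236 261 170 184
all [0.4971 0.1135 0.151 ] 123.6 [np.float64(0.298), np.float64(0.824)]
top [0.5007 0.1158 0.1425] 117.4 [np.float64(0.307)]
scene [0.4814 0.0977 0.163 ] 123.6 [np.float64(0.837)]
```

```bash
python3 -m handwheel '{"turn":[[0,0,0],[0,0,0],[0,0,0]],"offset":[[-17,-12.5,30],[-17,-12.5,30],[0,0,0]],"gripper":[-0.4,-0.4,-0.4]}'
python3 look.py b wrist; python3 fit.py wrist
python3 - <<'E'
import pickle,cv2
p=pickle.load(open("pics/b_wrist.pkl","rb"))
cv2.imwrite("pics/b_crop.png",cv2.resize(p["frame"][130:280,150:350,::-1],(800,600),interpolation=cv2.INTER_CUBIC))
E
```

```text
clock: 3.52
eef_pos: [0.4883, 0.1116, 0.2351]
eef_rot: [-179.9, -0.2, 164.4]
wrist_force: [-0.6, -0.1, 0.0]
opening: 0.0597
finger_force: 0.0
3.525 [12.9 -1.4  3.9 95.6 -0.  28.5] [0.4883 0.1116 0.2351] [-179.9   -0.2  164.4] 0.059674037186310105 [ 0.007 -0.022  0.018] [-0.6  -0.13  0.04]
wrist [0.419 0.13  0.377]
press 0.78 [0.4743 0.1198 0.0583] [[262. 159.]]
thumbscrew 0.58 [0.4916 0.1121 0.1587] [[260. 202.]]
screw_centre 0.55 [0.4903 0.1129 0.163 ] [[260. 202.]]
screw_centre 0.47 [ 0.5459 -0.1954  0.0656] [[ 41. 278.]]
wing_end 0.92 [0.491  0.112  0.1655] [[260. 204.]]
wrist 0.97 1195 232 289 162 237
all [0.498  0.1118 0.1381] 128.1 [np.float64(0.882)]
```

View pics/b_crop.png

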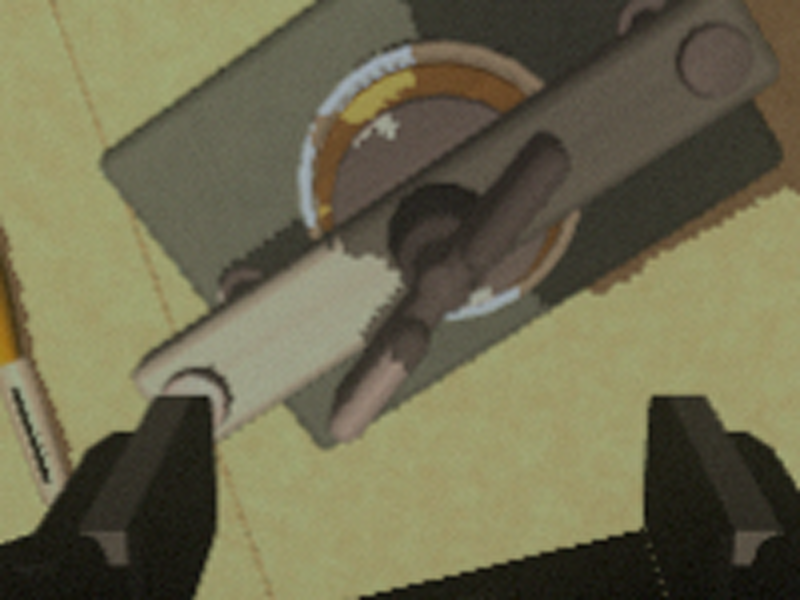

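The crop shows the bar diagonal from (345,430) to (550,140), the cap nuts at (713,58) and (197,398), and a dark collar shadow at (432,230). The midpoint of the nuts gives the axis.

Run:
```python
import pickle
from fit import *
from scipy.optimize import minimize
p=pickle.load(open("pics/b_wrist.pkl","rb"))
px=lambda a:np.array(a,float)/4+[150,130]-.375
n=ray_z(p,px([[713,60],[197,398]]),.119);print(n.round(4),n.mean(0).round(4),np.linalg.norm(n[0]-n[1]),np.degrees(np.arctan2(*(n[0]-n[1])[1::-1])))
# base corners on top face of base unknown height -> try few
for z in (.02,.03):
    c=ray_z(p,px([[103,160],[325,445]]),z);print(z,np.linalg.norm(c[0]-c[1]),c.round(3))
e=px([[553,137],[348,440]])
for z in (.145,.15,.155,.16,.165):
    w=ray_z(p,e,z);print(z,w.mean(0).round(4),np.linalg.norm(w[0]-w[1]).round(4),np.degrees(np.arctan2(*(w[0]-w[1])[1::-1])).round(1))
# fixed axis, fit z, angle on mask
m=arm.capture("wrist");r=arm.cut_out(m,"thumbscrew")[0]["region"]
ys,xs=np.where(r);o=np.array([xs.min()-10,ys.min()-10]);M=cv2.resize(r[o[1]:ys.max()+10,o[0]:xs.max()+10].astype(np.uint8),None,fx=S,fy=S,interpolation=cv2.INTER_NEAREST)
x,y=n.mean(0)[:2]
def iou(P):
    I=render(m,P,o-.5,M.shape);return (I&M).sum()/(I|M).sum()
for z in np.arange(.144,.166,.002):
    b=max((iou([x,y,z,np.radians(a)]),a) for a in range(110,140,2));print(z.round(3),b)
```

```text
[[0.4675 0.1852 0.119 ]
 [0.5165 0.0407 0.119 ]] [0.492  0.1129 0.119 ] 0.1525464835102951 108.7203563997424
0.02 0.12631129948131326 [[0.464 0.004 0.02 ]
 [0.584 0.045 0.02 ]]
0.03 0.12277155457600551 [[0.463 0.008 0.03 ]
 [0.579 0.047 0.03 ]]
0.145 [0.4979 0.1117 0.145 ] 0.0849 131.9
0.15 [0.4962 0.1121 0.15  ] 0.0831 131.9
0.155 [0.4945 0.1125 0.155 ] 0.0813 131.9
0.16 [0.4928 0.1129 0.16  ] 0.0794 131.9
0.165 [0.4911 0.1133 0.165 ] 0.0776 131.9
0.144 (np.float64(0.648550408052706), 132)
0.146 (np.float64(0.686438440552671), 130)
0.148 (np.float64(0.7279805265701348), 130)
0.15 (np.float64(0.7623955381477537), 130)
0.152 (np.float64(0.7956266686039121), 128)
0.154 (np.float64(0.8126618027771241), 128)
0.156 (np.float64(0.8178377014311979), 128)
0.158 (np.float64(0.8024596874666287), 130)
0.16 (np.float64(0.786704321009044), 128)
0.162 (np.float64(0.7670188192132618), 128)
0.164 (np.float64(0.7371531388765084), 128)
0.166 (np.float64(0.6925083505646572), 128)
```

```bash
python3 -m handwheel '{"turn":[[0,0,-10.5],[0,0,-10.5],[0,0,-10.5],[0,0,-10.5],[0,0,-10.5],[0,0,-10.5],[0,0,-10.5],[0,0,-10.5],[0,0,-10.5],[0,0,-10.5],[0,0,0]],"offset":[[-3.2,2.3,0],[0,0,0],[0,0,0],[0,0,0],[0,0,0],[0,0,0],[0,0,0],[0,0,0],[0,0,0],[0,0,0],[0,0,0]],"gripper":[-0.2,-0.2,-0.2,-0.2,-0.2,-0.2,-0.2,-0.2,-0.2,-0.2,-0.2]}'
python3 - <<'E'
from h import *
p=arm.capture("top")
for z in (0,.25):print(z,ray_z(p,[[200,147],[346,147]],z).round(3))
s=arm.get_state();print(s["joints"].round(1),s["eef_pos"].round(4),s["opening"],s["ft_torque"].round(3))
E
python3 look.py c wrist
```

```text
clock: 5.35
eef_pos: [0.4926, 0.1138, 0.2375]
eef_rot: [-180.0, 0.0, -90.6]
wrist_force: [-0.7, 0.4, 0.2]
opening: 0.051
finger_force: 0.0
0 [[ 0.65   0.213  0.   ]
 [ 0.661 -0.252  0.   ]]
0.25 [[ 0.583  0.174  0.25 ]
 [ 0.592 -0.195  0.25 ]]
[ 13.   -1.    4.6  95.6   0.  -76.3] [0.4926 0.1138 0.2374] 0.05141119375709972 [-0.013 -0.055  0.04 ]
5.4 [ 13.   -1.    4.6  95.6   0.  -76.3] [0.4926 0.1138 0.2374] [-180.     0.   -90.7] 0.05141119375709972 [-0.013 -0.055  0.04 ] [-0.94  0.45 -0.35]
wrist [0.491 0.041 0.379]
press 0.7 [0.4906 0.0934 0.0259] [[258. 150.]]
thumbscrew 0.75 [0.4929 0.1045 0.1576] [[256. 187.]]
screw_centre 0.57 [0.4972 0.1055 0.1626] [[251. 190.]]
wing_end 0.62 [0.495  0.1085 0.1657] [[254. 194.]]
```

```bash
python3 -m handwheel '{"turn":[[0,0,0],[0,0,0],[0,0,0],[0,0,0],[0,0,0]],"offset":[[0,0,30],[0,0,25],[0,0,25],[0,0,22],[0,0,0]],"gripper":[-0.2,-0.2,-0.2,-0.2,-0.2]}'
python3 look.py d wrist
```

```text
clock: 6.28
eef_pos: [0.4916, 0.1135, 0.1339]
eef_rot: [179.8, -0.0, -90.6]
wrist_force: [-1.1, -0.6, -0.3]
opening: 0.0513
finger_force: 0.0
6.275 [ 13.   -1.9  -7.7  84.3   0.  -76.4] [0.4916 0.1135 0.1339] [179.8  -0.  -90.6] 0.05134918210522801 [-0.013  0.01  -0.01 ] [-1.1  -0.62 -0.29]
wrist [0.491 0.041 0.275]
press 0.65 [0.4921 0.0852 0.0874] [[256. 174.]]
press 0.44 [0.4966 0.1072 0.1598] [[246. 255.]]
thumbscrew 0.97 [0.4919 0.1032 0.1558] [[256. 243.]]
screw_centre 0.63 [0.4974 0.1052 0.1589] [[244. 250.]]
wing_end 0.66 [0.4952 0.1054 0.1562] [[249. 248.]]
wing_end 0.53 [ 4.462e-01 -4.390e-02 -1.000e-04] [[307.   6.]]
```

View pics/d_wrist.png

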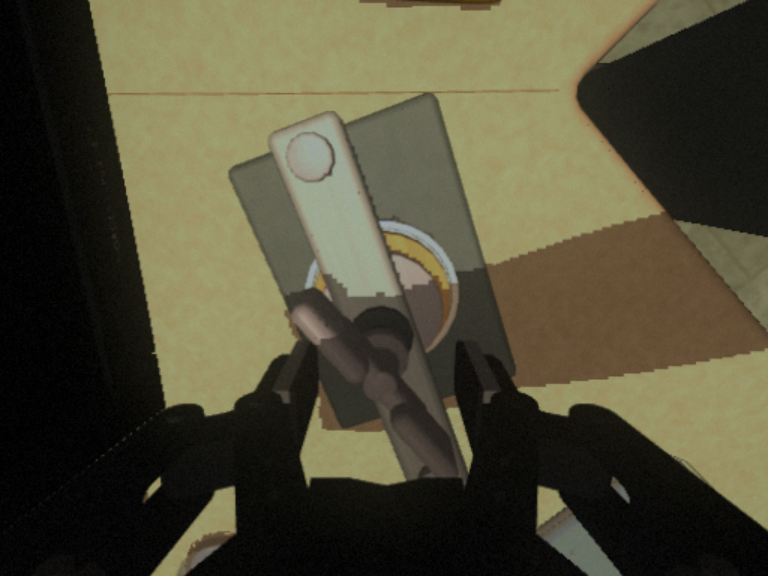

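The bar lies freely between the fingers, with its hub at (380,380) midway between the tips at about (300,370) and (470,370). Now the first push clockwise.

```bash
python3 -m handwheel '{"turn":[[0,0,8],[0,0,8],[0,0,8],[0,0,8],[0,0,8],[0,0,8]],"offset":[[0,0,0],[0,0,0],[0,0,0],[0,0,0],[0,0,0],[0,0,0]],"gripper":[-0.2,-0.2,-0.2,-0.2,-0.2,-0.2]}'
python3 look.py e wrist
```

```text
clock: 7.28
eef_pos: [0.4931, 0.1139, 0.1361]
eef_rot: [-180.0, 0.1, -138.8]
wrist_force: [1.7, 0.2, -0.2]
opening: 0.0511
finger_force: 0.7
7.275 [ 13.   -2.   -7.5  84.3   0.  -28.2] [0.4931 0.1139 0.1361] [-1.800e+02  1.000e-01 -1.388e+02] 0.05107024860203766 [ 0.106 -0.297  0.083] [ 1.69  0.22 -0.25]
wrist [0.438 0.066 0.277]
thumbscrew 0.58 [0.4916 0.1044 0.1515] [[246. 242.]]
screw_centre 0.81 [0.4949 0.1061 0.1596] [[243. 257.]]
wing_end 0.68 [0.4924 0.1088 0.1589] [[251. 256.]]
```

View pics/e_wrist.png

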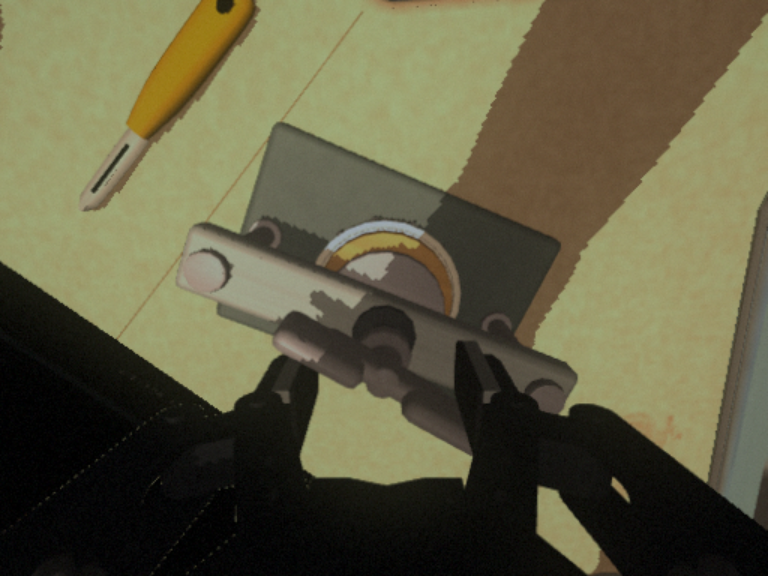

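The bar now rests on the fingertips at about 26° and turns with them, running from (280,340) to (470,440), and the press stands still. I'll continue the stroke.

```bash
python3 -m handwheel '{"turn":[[0,0,10],[0,0,10],[0,0,10],[0,0,10],[0,0,10],[0,0,10],[0,0,10],[0,0,10],[0,0,10],[0,0,10],[0,0,10],[0,0,10]],"offset":[[0,0,0],[0,0,0],[0,0,0],[0,0,0],[0,0,0],[0,0,0],[0,0,0],[0,0,0],[0,0,0],[0,0,0],[0,0,0],[0,0,0]],"gripper":[-0.2,-0.2,-0.2,-0.2,-0.2,-0.2,-0.2,-0.2,-0.2,-0.2,-0.2,-0.2]}'
python3 look.py f wrist
```

```text
clock: 9.02
eef_pos: [0.4925, 0.1135, 0.1353]
eef_rot: [-180.0, 0.0, 101.3]
wrist_force: [0.5, 0.8, -1.3]
opening: 0.0514
finger_force: 0.7
9.025 [13.  -2.  -7.6 84.3 -0.  91.7] [0.4925 0.1135 0.1353] [-180.     0.   101.3] 0.05139206826619148 [-0.053 -0.06   0.07 ] [ 0.5   0.8  -1.25]
wrist [0.478 0.184 0.277]
press 0.67 [0.4875 0.1326 0.0803] [[256. 181.]]
thumbscrew 0.57 [0.4921 0.1179 0.1508] [[259. 245.]]
screw_centre 0.85 [0.4955 0.1177 0.1549] [[266. 251.]]
wing_end 0.83 [0.491  0.1183 0.1547] [[257. 248.]]
```

```bash
python3 -m handwheel '{"turn":[[0,0,10],[0,0,10],[0,0,10],[0,0,10],[0,0,10],[0,0,10],[0,0,10],[0,0,5],[0,0,-10],[0,0,0],[0,0,0]],"offset":[[0,0,0],[0,0,0],[0,0,0],[0,0,0],[0,0,0],[0,0,0],[0,0,0],[0,0,0],[0,0,0],[0,0,-25],[0,0,-25]],"gripper":[-0.2,-0.2,-0.2,-0.2,-0.2,-0.2,-0.2,-0.2,-0.2,-0.2,-0.2]}'
python3 -m handwheel '{"turn":[[0,0,-10.5],[0,0,-10.5],[0,0,-10.5],[0,0,-10.5],[0,0,-10.5],[0,0,-10.5],[0,0,-10.5],[0,0,-10.5],[0,0,-10.5]],"offset":[[0,0,0],[0,0,0],[0,0,0],[0,0,0],[0,0,0],[0,0,0],[0,0,0],[0,0,0],[0,0,0]],"gripper":[-0.2,-0.2,-0.2,-0.2,-0.2,-0.2,-0.2,-0.2,-0.2]}'
python3 -m handwheel '{"turn":[[0,0,-10.5],[0,0,-10.5],[0,0,-10.5],[0,0,-10.5],[0,0,-10.5],[0,0,-10.5],[0,0,-10.5],[0,0,-10.5],[0,0,-10.5],[0,0,0]],"offset":[[0,0,0],[0,0,0],[0,0,0],[0,0,0],[0,0,0],[0,0,0],[0,0,0],[0,0,0],[0,0,0],[0,0,0]],"gripper":[-0.2,-0.2,-0.2,-0.2,-0.2,-0.2,-0.2,-0.2,-0.2,-0.2]}'
python3 look.py g wrist
```

```text
clock: 10.65
eef_pos: [0.4924, 0.1137, 0.1858]
eef_rot: [-180.0, 0.0, 36.7]
wrist_force: [-0.2, 0.3, 0.7]
opening: 0.0513
finger_force: 0.0
clock: 11.78
eef_pos: [0.4925, 0.1137, 0.1854]
eef_rot: [180.0, 0.0, 131.6]
wrist_force: [-0.5, -0.2, 0.6]
opening: 0.0514
finger_force: 0.0
clock: 13.02
eef_pos: [0.4925, 0.1137, 0.1853]
eef_rot: [-180.0, 0.0, -134.4]
wrist_force: [-0.6, -0.1, 0.1]
opening: 0.0512
finger_force: 0.0
13.025 [ 13.   -1.8  -2.   89.9  -0.  -32.6] [0.4925 0.1137 0.1853] [-180.     0.  -134.4] 0.051185156943740324 [ 0.012  0.008 -0.025] [-0.55 -0.12  0.14]
wrist [0.442 0.061 0.327]
press 0.61 [0.4796 0.0978 0.0605] [[255. 163.]]
thumbscrew 0.87 [0.4926 0.1089 0.1496] [[253. 212.]]
screw_centre 0.98 [0.4969 0.1106 0.1546] [[250. 221.]]
wing_end 0.61 [0.4947 0.1094 0.1584] [[251. 220.]]
```

View pics/g_wrist.png

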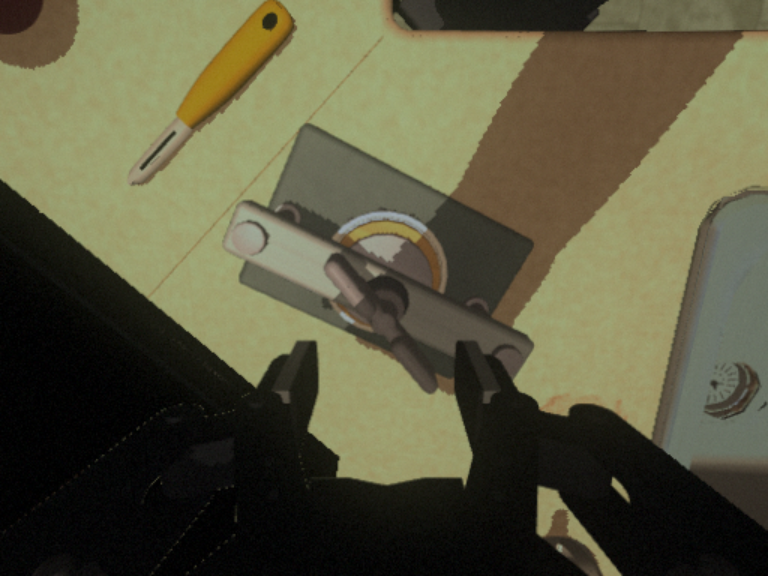

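The bar now spans (335,262)–(432,385), turned about 220° in all, and the press and its neighbours are unmoved. Second stroke.

```bash
python3 -m handwheel '{"turn":[[0,0,0],[0,0,0],[0,0,0],[0,0,10],[0,0,10],[0,0,10],[0,0,10],[0,0,10],[0,0,10],[0,0,10],[0,0,10]],"offset":[[0,0,25],[0,0,27],[0,0,0],[0,0,0],[0,0,0],[0,0,0],[0,0,0],[0,0,0],[0,0,0],[0,0,0],[0,0,0]],"gripper":[-0.2,-0.2,-0.2,-0.2,-0.2,-0.2,-0.2,-0.2,-0.2,-0.2,-0.2]}'
python3 -m handwheel '{"turn":[[0,0,10],[0,0,10],[0,0,10],[0,0,10],[0,0,10],[0,0,10],[0,0,10],[0,0,0]],"offset":[[0,0,0],[0,0,0],[0,0,0],[0,0,0],[0,0,0],[0,0,0],[0,0,0],[0,0,0]],"gripper":[-0.2,-0.2,-0.2,-0.2,-0.2,-0.2,-0.2,-0.2]}'
python3 look.py i wrist scene
python3 - <<'E'
import pickle,cv2
p=pickle.load(open("pics/i_scene.pkl","rb"))
cv2.imwrite("pics/i_crop.png",cv2.resize(p["frame"][140:230,190:310,::-1],(800,600),interpolation=cv2.INTER_CUBIC))
E
```

```text
clock: 14.65
eef_pos: [0.4932, 0.1136, 0.1348]
eef_rot: [179.9, 0.1, 145.1]
wrist_force: [1.0, -1.0, -0.8]
opening: 0.0511
finger_force: 0.7
clock: 15.65
eef_pos: [0.493, 0.1138, 0.1345]
eef_rot: [179.9, -0.0, 75.5]
wrist_force: [-0.4, -0.2, 0.1]
opening: 0.0511
finger_force: 0.0
15.65 [ 13.   -2.   -7.7  84.2  -0.  117.5] [0.493  0.1138 0.1345] [179.9  -0.   75.5] 0.05112342984834437 [-0.023  0.028 -0.014] [-0.43 -0.17  0.05]
wrist [0.51  0.183 0.276]
press 0.94 [0.4961 0.1394 0.066 ] [[253. 169.]]
press 0.6 [0.497  0.117  0.1481] [[263. 244.]]
thumbscrew 0.63 [0.4916 0.1178 0.1436] [[253. 241.]]
screw_centre 0.7 [0.4981 0.1175 0.1506] [[266. 245.]]
wing_end 0.81 [0.4934 0.1221 0.1497] [[254. 238.]]
scene [-0.345 -0.705  0.774]
press 0.63 [0.4793 0.0891 0.0325] [[251. 209.]]
thumbscrew 0.53 [0.4948 0.1037 0.1423] [[251. 177.]]
screw_centre 0.67 [0.4952 0.1046 0.1415] [[251. 178.]]
screw_centre 0.35 [0.5808 0.444  0.0679] [[204. 160.]]
wing_end 0.65 [0.4985 0.1068 0.1373] [[251. 178.]]
```

View pics/i_crop.png

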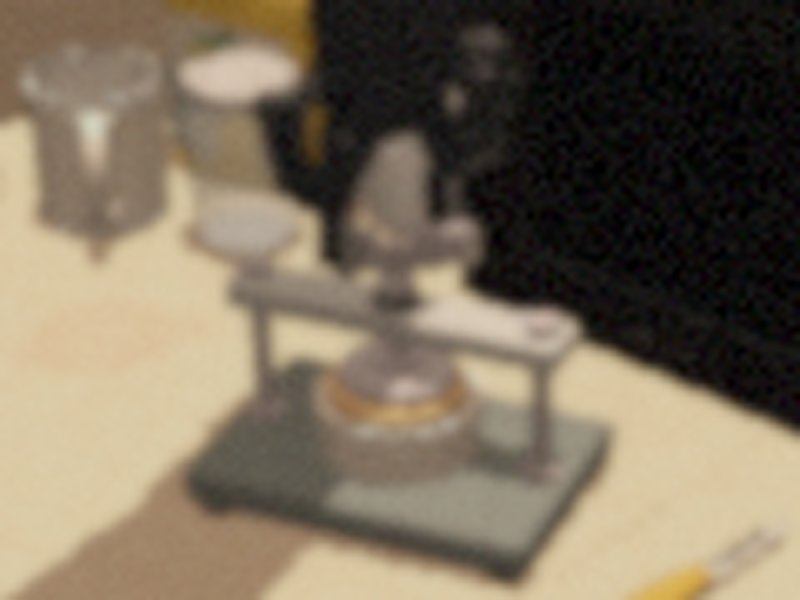

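The scene crop shows the collar (398,280) still a few mm above the disc (398,300). I'll go on more gently and watch the torque.

```bash
python3 -m handwheel '{"turn":[[0,0,8],[0,0,8],[0,0,4],[0,0,4]],"offset":[[0,0,0],[0,0,0],[0,0,0],[0,0,0]],"gripper":[-0.2,-0.2,-0.2,-0.2]}'
python3 -c "
from cell import arm;s=arm.get_state();print(s['joints'].round(1),s['ft_torque'].round(3))"
python3 -m handwheel '{"turn":[[0,0,4],[0,0,4],[0,0,4],[0,0,4],[0,0,4],[0,0,4]],"offset":[[0,0,0],[0,0,0],[0,0,0],[0,0,0],[0,0,0],[0,0,0]],"gripper":[-0.2,-0.2,-0.2,-0.2,-0.2,-0.2]}'
python3 -c "
from cell import arm;s=arm.get_state();print(s['joints'].round(1),s['ft_torque'].round(3))"
```

```text
clock: 16.65
eef_pos: [0.4927, 0.1138, 0.1332]
eef_rot: [-180.0, -0.0, 51.4]
wrist_force: [1.8, 2.0, -1.6]
opening: 0.0514
finger_force: 0.7
[ 13.   -1.9  -7.8  84.1   0.  141.6] [ 0.204 -0.217  0.026]
clock: 17.4
eef_pos: [0.4927, 0.1137, 0.1332]
eef_rot: [180.0, -0.0, 27.4]
wrist_force: [1.7, 0.6, -0.6]
opening: 0.0515
finger_force: 0.6
[ 13.   -1.9  -7.8  84.1   0.  165.6] [ 0.123 -0.211  0.017]
```

Still free, at about 400° in all. Return for the third stroke.

```bash
python3 -m handwheel '{"turn":[[0,0,-10],[0,0,0],[0,0,0],[0,0,-10.5],[0,0,-10.5],[0,0,-10.5],[0,0,-10.5],[0,0,-10.5],[0,0,-10.5],[0,0,-10.5],[0,0,-10.5],[0,0,-10.5]],"offset":[[0,0,0],[0,0,-25],[0,0,-25],[0,0,0],[0,0,0],[0,0,0],[0,0,0],[0,0,0],[0,0,0],[0,0,0],[0,0,0],[0,0,0]],"gripper":[-0.2,-0.2,-0.2,-0.2,-0.2,-0.2,-0.2,-0.2,-0.2,-0.2,-0.2,-0.2]}'
python3 -m handwheel '{"turn":[[0,0,-10.5],[0,0,-10.5],[0,0,-10.5],[0,0,-10.5],[0,0,-10.5],[0,0,-10.5],[0,0,-10.5],[0,0,-10.5],[0,0,-8],[0,0,0],[0,0,0],[0,0,0]],"offset":[[0,0,0],[0,0,0],[0,0,0],[0,0,0],[0,0,0],[0,0,0],[0,0,0],[0,0,0],[0,0,0],[0,0,25],[0,0,25],[0,0,0]],"gripper":[-0.2,-0.2,-0.2,-0.2,-0.2,-0.2,-0.2,-0.2,-0.2,-0.2,-0.2,-0.2]}'
python3 look.py k wrist
```

```text
clock: 18.9
eef_pos: [0.4925, 0.1136, 0.1832]
eef_rot: [-180.0, -0.0, 132.3]
wrist_force: [0.1, -1.4, -0.7]
opening: 0.0512
finger_force: 0.0
clock: 20.4
eef_pos: [0.4915, 0.1134, 0.1317]
eef_rot: [179.9, -0.2, -136.0]
wrist_force: [0.3, 0.1, 0.7]
opening: 0.0514
finger_force: 0.0
20.4 [ 13.   -1.9  -8.   84.1  -0.  -31. ] [0.4915 0.1134 0.1317] [ 179.9   -0.2 -136. ] 0.05138162233974444 [ 0.013 -0.009 -0.027] [0.31 0.08 0.66]
wrist [0.44  0.063 0.273]
press 0.95 [0.4843 0.0928 0.0638] [[245. 179.]]
thumbscrew 0.7 [0.4914 0.1059 0.1439] [[248. 243.]]
screw_centre 0.83 [0.4952 0.1112 0.1491] [[250. 259.]]
wing_end 0.75 [0.4926 0.1105 0.1521] [[252. 258.]]
```

View pics/k_wrist.png

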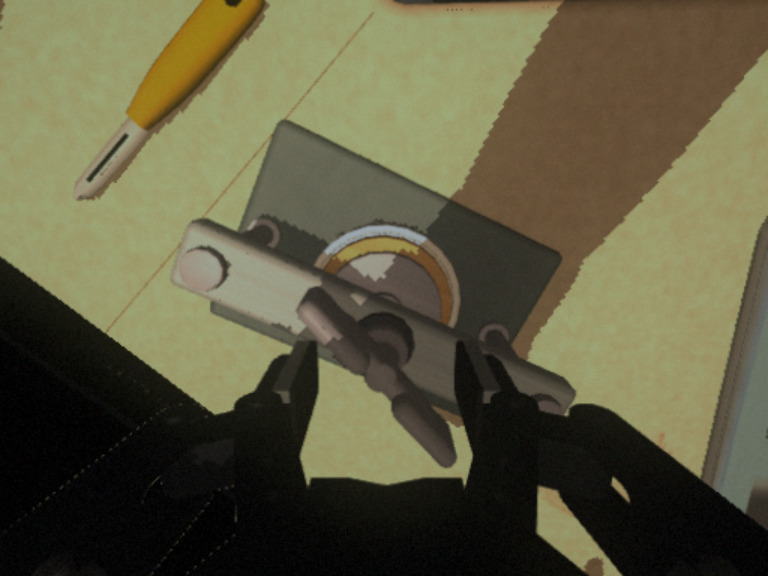

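The bar lies between the fingers again, from (315,300) to (440,460), and the press has not moved. I'll push on and slow down towards the stop.

```bash
cat > s.py <<'E'
from cell import arm
s=arm.get_state();print('J6',s['joints'][5].round(2),'T',s['ft_torque'].round(3),'F',s['wrist_force'].round(1),'fing',round(s['finger_force'],2))
E
python3 -m handwheel '{"turn":[[0,0,8],[0,0,8],[0,0,8],[0,0,8],[0,0,8]],"offset":[[0,0,0],[0,0,0],[0,0,0],[0,0,0],[0,0,0]],"gripper":[-0.2,-0.2,-0.2,-0.2,-0.2]}' >/dev/null; python3 s.py
python3 -m handwheel '{"turn":[[0,0,5],[0,0,5],[0,0,5]],"offset":[[0,0,0],[0,0,0],[0,0,0]],"gripper":[-0.2,-0.2,-0.2]}' >/dev/null; python3 s.py
python3 -m handwheel '{"turn":[[0,0,4],[0,0,4],[0,0,4]],"offset":[[0,0,0],[0,0,0],[0,0,0]],"gripper":[-0.2,-0.2,-0.2]}' >/dev/null; python3 s.py
```

```text
J6 9.27 T [ 0.041 -0.267  0.035] F [ 1.2  0.7 -1.4] fing 0.67
J6 24.17 T [-0.059 -0.349  0.038] F [ 1.5 -0.9 -0.9] fing 0.63
J6 36.14 T [-0.115 -0.233  0.007] F [ 1.5 -0.7 -1.8] fing 0.61
```

```bash
python3 -m handwheel '{"turn":[[0,0,4],[0,0,4]],"offset":[[0,0,0],[0,0,0]],"gripper":[-0.2,-0.2]}' >/dev/null; python3 s.py
python3 -m handwheel '{"turn":[[0,0,3],[0,0,3]],"offset":[[0,0,0],[0,0,0]],"gripper":[-0.2,-0.2]}' >/dev/null; python3 s.py
```

```text
J6 44.14 T [-0.148 -0.238  0.023] F [ 0.8 -0.9 -1.4] fing 0.61
J6 50.1 T [-0.165 -0.251 -0.022] F [ 1.3 -1.4 -0.4] fing 0.59
```

```bash
python3 -m handwheel '{"turn":[[0,0,2],[0,0,2]],"offset":[[0,0,0],[0,0,0]],"gripper":[-0.2,-0.2]}' >/dev/null; python3 s.py
```

```text
J6 54.09 T [-0.635 -0.519  0.311] F [ 3.  -3.   0.7] fing 5.07
```

```bash
python3 -m handwheel '{"turn":[[0,0,0]],"offset":[[0,0,0]],"gripper":[-0.2]}' >/dev/null; python3 s.py
python3 -m handwheel '{"turn":[[0,0,0.4]],"offset":[[0,0,0]],"gripper":[-0.2]}' >/dev/null; python3 s.py
```

```text
J6 54.01 T [-0.684 -0.526  0.241] F [ 2.5 -3.5  1.6] fing 4.49
J6 54.39 T [-0.735 -0.573  0.385] F [ 3.2 -3.4  2.8] fing 6.52
```

The torque rises steeply with hardly any turning (0.24 to 0.39 N m over 0.4°, where free turning takes about 0.03), and the predicted stop was at 57°. I'll back off, lift clear and check.

```bash
python3 -m handwheel '{"turn":[[0,0,-6],[0,0,-10],[0,0,0],[0,0,0],[0,0,0],[0,0,0]],"offset":[[0,0,0],[0,0,0],[0,0,-30],[0,0,-40],[0,0,-40],[0,0,0]],"gripper":[-0.2,-0.2,-0.2,-0.2,-0.2,-0.2]}'
python3 look.py m wrist scene top
python3 - <<'E'
import pickle,cv2,numpy as np
p=pickle.load(open("pics/m_scene.pkl","rb"));q=pickle.load(open("pics/m_wrist.pkl","rb"))
a=cv2.resize(p["frame"][140:230,190:310,::-1],(400,300),interpolation=cv2.INTER_CUBIC)
a2=cv2.resize(p["frame"][165:195,235:275,::-1],(400,300),interpolation=cv2.INTER_CUBIC)
b=cv2.resize(q["frame"][:,:,::-1],(400,300))
cv2.imwrite("pics/m_mix.png",np.hstack([np.vstack([a,a2]),np.vstack([b,cv2.resize(q["frame"][110:230,180:340,::-1],(400,300))])]))
E
```

```text
clock: 23.78
eef_pos: [0.4931, 0.1143, 0.2461]
eef_rot: [179.8, 0.1, 154.6]
wrist_force: [0.7, 0.6, -0.4]
opening: 0.051
finger_force: 0.0
23.775 [13.  -0.9  5.7 96.4  0.1 38.4] [0.4931 0.1143 0.2461] [1.798e+02 1.000e-01 1.546e+02] 0.05104155865823439 [-0.051  0.075 -0.032] [ 0.68  0.6  -0.43]
wrist [0.427 0.144 0.387]
press 0.6 [0.4777 0.1223 0.0281] [[258. 151.]]
thumbscrew 0.59 [0.4921 0.1127 0.1427] [[256. 188.]]
screw_centre 0.57 [0.4925 0.113  0.1493] [[256. 191.]]
wing_end 0.73 [0.4884 0.1126 0.1529] [[254. 188.]]
scene [-0.345 -0.705  0.774]
press 0.91 [0.4778 0.0884 0.028 ] [[251. 210.]]
thumbscrew 0.6 [0.4874 0.1079 0.1396] [[248. 179.]]
screw_centre 0.58 [0.4881 0.1055 0.1408] [[249. 178.]]
wing_end 0.43 [0.4891 0.1076 0.1338] [[249. 180.]]
top [0.321 0.023 1.219]
press 0.63 [0.5115 0.0358 0.0276] [[255. 190.]]
screw_centre 0.23 [0.5103 0.0346 0.0279] [[255. 190.]]
```

View pics/m_mix.png

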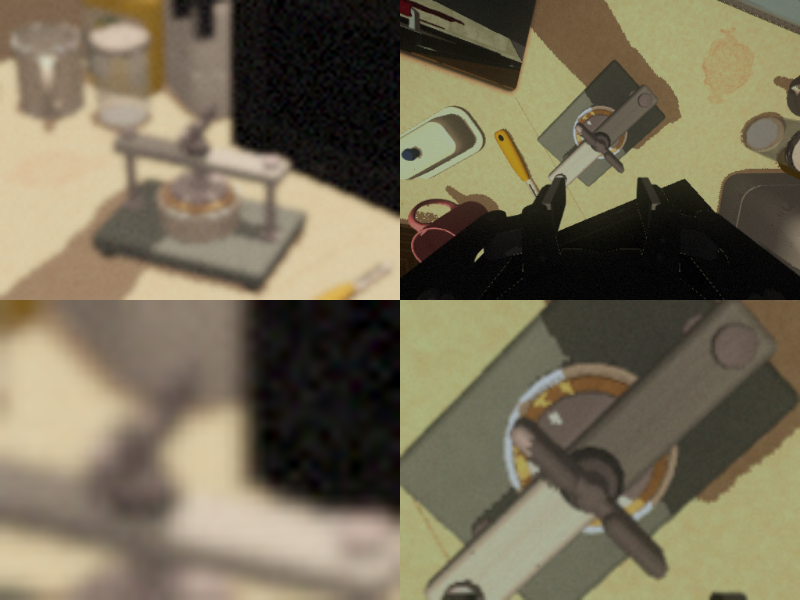

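The collar now sits on the bridge with no gap, at (200,150) in the scene crop. The bar lies square across the bridge in the wrist crop. The press and the things round it are where they were, and the hand is 90 mm above the wings.

```bash
python3 -c "
from cell import arm;print(arm.sign_off())"
```

```text
the job is handed in; nothing more can be done
None
```

The press is closed and the job handed in at about 24 s: the thumbscrew is wound down to its stop with the collar on the bridge, the press and the things round it look unmoved in the pictures, and the hand is clear.

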